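Swing the bench vice to its setting tab

TASK

Turn the small swivel vice to its setting: undo the clamp knob on its base fully (anticlockwise, seen from the knob's end), swing the vice head by the board held in its jaws until the head's pointer is in line with the setting tab on the rim, then do the knob up again all the way. Leave the setting tab where it is set, do not disturb the tin, the screw jar and the sanding block that stand around, and let go of everything at the end.

Things in the scene. Friction and masses are not known exactly. Their poses are not given: they have to be found in the camera images.
- vice_base: Fixed grey round base of a swivel bench vice, 196 mm across, 12 mm high, bolted down. Origin: centre of its underside, on the upright swivel axis; z up. On its -x side (toward the robot) a lug rises to about 60 mm with a face inclined 35 deg, looking up and toward -x; the clamp knob stands on it. Tick marks every 7.5 deg lie round its -y side (the robot's right).
- clamp_knob (a joint): Clamp knob's turn, rad, about its axis (35 deg from upright, leaning toward the base's -x). 0 = tight (stop at -0.02), 1.25 = fully undone (stop). Grows anticlockwise seen from the knob's outer end. Starts tight. Stiff: about 0.25 Nm to turn, 0.5 Nm over the last part of tightening; stays where left. Below about 0.35 it locks the head; above about 0.5 the head is free.
- knob_grip (a point): Point to grip on the black bar knob, on its axis. z = the axis, pointing out of the knob; x = along the bar, turning with it; y = across it. The bar is 58 mm long (x), 14 mm thick (y), 26 mm high (z); its top is 12 mm beyond this point, its underside 14 mm behind, and the lug face 33 mm behind it. Halfway through its turn the bar lies radially from the swivel axis.
- vice_head (a joint): Turn of the vice head on its base about the upright swivel axis, rad, positive anticlockwise from above; 0 = head axes parallel to base axes, stops at -0.8 and 0.8. Once unclamped it needs about 0.1 Nm and stays where left. The pointer is in line with the setting tab when this equals joint set_tab.
- board_grip (a point): Point on the swivel axis in the middle of the pale upright board clamped firmly in the vice jaws (part of the head). z up; board 22 mm thick along x, 100 mm wide along y, its top 18 mm above this point, jaw tops 28 mm below it (jaws reach 50 mm either way along x, 37 along y). Below, a spindle with a cross bar sticks out 109 mm to +x. Grip across x.
- pointer_tip (a point): Tip of the small dark steel pointer on the head's flange, 87 mm from the swivel axis along the head's -y, 18 mm above the bench, over the tick marks; it turns with the head and lies in the plane of the upright board (the board's face line points along it). Axes as the head's: its -y points outward, z up.
- tab_tip (a point): Inner tip of the steel setting tab, a dark clip 14 mm wide and 26 mm high on the rim of the base's -y side, 87 mm from the swivel axis, 18 mm above the bench. Its -y axis points outward from the swivel axis, z up. The pointer tip has to come to this point.
- set_tab (a joint): Place of the setting tab round the rim, rad, about the swivel axis, same zero and sense as vice_head. Friction holds it (about 6 N to push along); leave it as set.
- wax_tin: Round red tin, 69 mm across, 36 mm high, loose on the bench. Origin: centre of its underside. Leave alone.
- screw_jar: Clear round jar with a red lid, 66 mm across, 86 mm high, loose on the bench. Origin: centre of its underside. Leave alone.
- sanding_block: Brown sanding block, 64 x 115 x 36 mm, loose on the bench. Origin: centre of its underside. Leave alone.

How it is judged:
On the way, in this order (a step that is already met when the one before it is completed fails the run):
1. the clamp knob is undone (turned to more than 0.9 rad) (value of joint clamp_knob above 0.9 rad), for 0.2 s.
2. with the knob undone, the head's pointer is brought in line with the setting tab, within 0.07 rad (4 degrees) (value of joint clamp_knob above 0.7 rad and angle between the y axis of pointer_tip and the y axis of tab_tip, either way round below 0.07 rad), for 0.2 s.
3. the knob is done up again (below 0.2 rad) (value of joint clamp_knob below 0.2 rad), for 0.2 s.
At the end, for the whole second after the job is handed in: The clamp knob is done up (joint below 0.2 rad), the vice head is at rest with its pointer in line with the setting tab within 0.07 rad (4 degrees, 6 mm at the pointer's tip), and everything is released (value of joint clamp_knob below 0.2 rad and angle between the y axis of pointer_tip and the y axis of tab_tip, either way round below 0.07 rad and velocity of joint vice_head between -0.02 and 0.02 rad/s); the robot touches nothing.
It fails at once if the setting tab is shifted by more than 5 mm (distance of tab_tip from where it was at the start of the episode above 0.005 m).
It fails at once if the tin, the screw jar or the sanding block is shifted by more than 20 mm or knocked over (distance of any of wax_tin, screw_jar, sanding_block from where it was at the start of the episode above 0.02 m or angle between any of screw_jar, wax_tin, sanding_block's own z axis and vertical above 0.5 rad).
It also fails if it takes over 53 s, if anything falls off the work surface, if the arm or the gripper's body presses on something with over 40 N, if the wrist force passes 120 N, or if a joint passes its speed limit or range.

ROBOT

A 6-joint arm with a two-finger parallel gripper is mounted at the origin on a cart in front of the work surface, level with it; the furniture and walls round the work are solid. World frame = base frame: x ahead of the robot, y to its left, z up, the work surface at z = 0. Lengths are in m, angles in rad, forces in N, time in s.
With the tool pointing down it reaches from about 0.225 to 0.725 m from the base axis. Payload 3.1 kg.
Tool frame: the origin (TCP) lies midway between the tips of the shut fingers; the grasp point (between the pads) lies 19 mm behind it; z points along the fingers, y is the line along which they close (so a half turn about z gives the same grasp; the last joint's range is limited). The gripper opens to 85 mm and grips with 20 to 120 N. Pads are 22 mm wide; open, the fingers measure 114 mm over their backs; the gripper's body (76 mm by 85 mm) begins 54 mm behind the grasp point. The pads swing forward as they close: fully open they stand 13 mm farther back than shut.
Start: joints at [-1.304, 0.048, 0.099, 1.622, 0, 1.443], TCP at [0.202, -0.485, 0.199] pointing down, gripper open.
Joint ranges: [-2.91, 2.91], [-0.99, 1.94], [-1.21, 1.42], [-2.12, 2.29], [-1.49, 1.47], [-3.14, 3.14]. Speed limits (rad/s): [2.79, 2.79, 3.14, 3.14, 3.14, 3.14].

INTERFACE

Orientations are given as a unit quaternion [w, x, y, z].
In Python, from station import robot gives the robot as it stands. The module is installed in compiled form; this text tells all that it offers.
- The arm moves only by the tool apply_moves, never from a script. Its argument "series" is a list that holds one entry, the list of rows, each a list of 5 numbers: the closure, from 0 (fully open) to 1 (shut), then the shift along the world's x, y, z in m, then the turn about the world's z in rad. In form: [[[jaw, dx, dy, dz, yaw], ...]]. A call has 1 to 20 rows; each row shifts and turns the commanded pose from where the row before left it; what a row does not reach is not made up. A row lasts 1/8 s, in which the tool goes at most 62.5 mm and 10.7 degrees, less where a joint would pass 70% of its speed; a pose out of reach is approached as far as the arm can. A call is refused whole if a number of a shift passes 0.0625 or a number of a turn 0.188, either way. A call with a gripper value outside its range is refused whole. The fingers move at their own pace and stop on an object; "grip_force" is the grip in N (left out, the last holds). Time passes only in rows, so rows that do not move let the fingers close. It gives the time, the measured TCP pose, the force, the opening and the grip force at its end, in the units of the state.
- robot.state(): the state, without advancing time (a new reading comes with each control period).
- robot.snapshot(name): name is "scene" or "side" or "wrist"; returns a dict with "frame" (420x560x3 uint8, red, green, blue), "fx", "fy", "cx", "cy" (pixels), "xyz" and "rotation" of the camera in the world. Camera axes: x right, y down, z forward; pixel columns grow to the right and rows downward; lengths in m; the calibration is good to about 2 mm. The wrist camera is an equidistant fisheye: a pixel r from the principal point sees the ray r / f radians off the axis. A picture is of the moment at which its call begins. There is no depth.
- robot.job_done(): hands the job in; it is judged then, once.
Trained networks look in a picture, given as the dict that the camera call returned (one of the last four; its "shot" number tells which), for a name from the list of things; names that differ only in an ending like _2 or _b are one class to them, and where a whole thing is asked for, a point or a joint stands for the part that bears it (a point fixed in the world has none). Each returns a list of dicts, best first, with "score" (0 to 1); they miss things now and then, are a little off and sometimes report something else, mostly with a low value. They report only what shows in the picture. A call takes as long as a camera call.
- robot.boxes_of(picture, target): "bbox" ([left, top, right, bottom] in pixels, round what is visible of it).
- robot.cut_out(picture, target): "region" (420x560 bool, what is visible of it) and "bbox" ([left, top, right, bottom] in pixels, round what is visible of it).
The state is a dict: "time_s": time; "joints": joint angles; "qvel": joint speeds; "joint_torque": joint torques, N m; "eef_pos": TCP position; "eef_rot": TCP orientation; "force": force on the tool from outside, world axes, zero at the start; "ft_torque": the same for the moment, N m; "finger_gap": finger opening in m; "grasp_force": force on a finger pad.
Only numpy, scipy, OpenCV 4.12 (cv2) and the standard library are available. Lean on these libraries where they do the work, as an engineer would, in place of code of your own. Each camera call takes 0.05 s, during which the arm holds its last target. There are 200 camera calls.

## Working session

There is one attempt and no reset: what is moved stays moved. The work goes in short steps, Python scripts to look and compute and a tool call to move; the robot and the scene stay as the last step left them, time stands still between calls to the robot, and variables do not carry over. Pictures are saved under pics/ and viewed, at most 10 in all, crops included, and the job is handed in when it is done.

Besides the shell and the picture viewer there is one more tool, called after ">>>" by a JSON object that holds its "fn" and its "kwargs", one argument or row to a line. apply_moves: Moves the arm, as the interface text tells. Its arguments: {"type":"object","properties":{"series":{"type":"array","items":{"type":"array","items":{"type":"array","items":{"type":"number"}}}},"grip_force":{"type":"number"}},"required":["series"]}

```bash
mkdir -p pics; cat > h.py <<'E'
from station import robot
import numpy as np, cv2
def snap(n,f=None):
    p=robot.snapshot(n)
    if f: cv2.imwrite(f'pics/{f}.png',p['frame'][:,:,::-1])
    return p
def ray(p,u,v):
    x=(u-p['cx'])/p['fx'];y=(v-p['cy'])/p['fy']
    return np.array(p['xyz']),np.array(p['rotation'])@np.array([x,y,1.])
def rayw(p,u,v):
    x=(u-p['cx'])/p['fx'];y=(v-p['cy'])/p['fy'];r=np.hypot(x,y)
    s=np.sin(r)/max(r,1e-9)
    return np.array(p['xyz']),np.array(p['rotation'])@np.array([x*s,y*s,np.cos(r)])
def tri(*rs):
    A=0;b=0
    for o,d in rs:
        d=d/np.linalg.norm(d);M=np.eye(3)-np.outer(d,d);A=A+M;b=b+M@o
    X=np.linalg.solve(A,b)
    return X,[round(float(np.linalg.norm(np.cross(X-o,d/np.linalg.norm(d)))),4) for o,d in rs]
def plane(r,z):
    o,d=r;return o+d*(z-o[2])/d[2]
def proj(p,X):
    c=np.array(p['rotation']).T@(np.array(X)-np.array(p['xyz']))
    if p.get('w'):
        t=np.arctan2(np.hypot(c[0],c[1]),c[2])/np.hypot(c[0],c[1]); return p['cx']+p['fx']*c[0]*t,p['cy']+p['fy']*c[1]*t
    return p['cx']+p['fx']*c[0]/c[2],p['cy']+p['fy']*c[1]/c[2]
E
python3 - <<'E'
from h import *
np.set_printoptions(precision=4,suppress=True)
print(robot.state())
for n in ['scene','side','wrist']:
    p=snap(n,n+'0')
    print(n,p['fx'],p['cx'],p['cy'],np.array(p['xyz']),np.array(p['rotation']).tolist())
    for t in ['vice_base','knob_grip','board_grip','pointer_tip','tab_tip','wax_tin','screw_jar','sanding_block']:
        b=robot.boxes_of(p,t)
        print(t,[(np.round(x['bbox']).tolist(),round(x['score'],2)) for x in b[:2]])
E
```

```text
{'time_s': 0.0, 'joints': array([-1.3038,  0.0487,  0.0976,  1.622 ,  0.    ,  1.443 ]), 'qvel': array([ 0.0009,  0.0009, -0.0002, -0.0006, -0.0001,  0.0002]), 'joint_torque': array([  0.0003, -33.8788,  32.0012,   0.0203,  -0.0001,  -0.    ]), 'eef_pos': array([ 0.2017, -0.4839,  0.1981]), 'eef_rot': array([-0.0012,  0.9806,  0.1961, -0.0001]), 'force': array([ 0.5188, -0.3643,  0.488 ]), 'ft_torque': array([-0.0584,  0.0202,  0.0442]), 'grasp_force': 0.0, 'finger_gap': 0.0854427691189441}
scene 435.33937844609426 276.6262952226864 203.9016543064095 [-0.191   0.2007  1.0302] [0.16601118707081, -0.4709407222097687, 0.8104788986174646, -0.30623369642758713]
vice_base []
knob_grip []
board_grip []
pointer_tip []
tab_tip []
wax_tin [([189.0, 261.0, 215.0, 292.0], 0.92)]
screw_jar [([190.0, 230.0, 210.0, 264.0], 0.56)]
sanding_block [([194.0, 262.0, 214.0, 287.0], 0.63)]
side 410.26888414893307 283.12658490095134 212.70525405923078 [ 0.2746 -1.0975  0.454 ] [-0.5586195994299169, 0.8218111007786102, -0.09064873844417969, 0.06598078499295765]
vice_base [([264.0, 181.0, 350.0, 258.0], 0.94)]
knob_grip [([264.0, 197.0, 277.0, 214.0], 0.53)]
board_grip [([286.0, 182.0, 349.0, 245.0], 0.64)]
pointer_tip [([283.0, 178.0, 350.0, 253.0], 0.86)]
tab_tip [([287.0, 245.0, 294.0, 258.0], 0.61)]
wax_tin []
screw_jar [([261.0, 184.0, 285.0, 217.0], 0.8)]
sanding_block [([259.0, 286.0, 332.0, 342.0], 0.86), ([287.0, 244.0, 294.0, 257.0], 0.29)]
wrist 325.19226210127806 280.0548021729854 211.30035282254332 [ 0.2751 -0.454   0.3736] [0.1303872040617886, 0.8221011964136432, -0.5474621755814241, -0.08622045105344733]
vice_base []
knob_grip []
board_grip []
pointer_tip []
tab_tip []
wax_tin []
screw_jar []
sanding_block [([317.0, 1.0, 425.0, 39.0], 0.75)]
```

```bash
sed -i 's/^import numpy.*/&\nfrom scipy.spatial.transform import Rotation as R/' h.py; sed -i "s/    if f: cv2/    q=p['rotation'];p['rotation']=R.from_quat([q[1],q[2],q[3],q[0]]).as_matrix();p['w']=n=='wrist'\n    if f: cv2/" h.py
python3 - <<'E'
import cv2
a=cv2.imread('pics/side0.png');cv2.imwrite('pics/side0c.png',cv2.resize(a[160:360,230:400],None,fx=4,fy=3 and 4,interpolation=cv2.INTER_CUBIC)[:600*1+200][:600])
E
```

```text
(no output)
```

View pics/scene0.png

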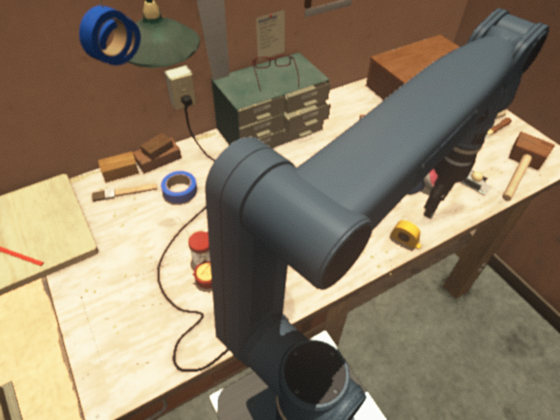

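View pics/side0c.png

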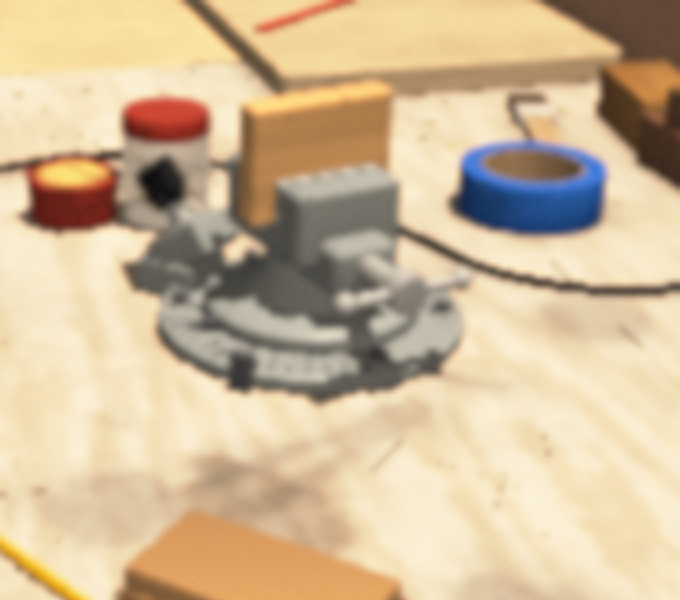

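The scene view has the vice hidden by the arm. The side crop (4x, offset 230,160) shows the base ellipse centred near (308,241) px, the tab near (290,253), the knob near (270,205), the pale board on top, and the tin and jar behind the knob.

```bash
python3 - <<'E'
from h import *
np.set_printoptions(precision=4,suppress=True)
p=snap('side'); print(p['xyz'],p['rotation'])
for n,u,v,z in [('base',308,241,.012),('baseL',270,239,.012),('baseR',346,241,.012),('tab',290.5,255,.014),('knob',270.5,205.5,.085),('boardtopL',291,184,.13),('boardtopR',327,181,.13),('tin',248,216,0),('jar',271.5,215,0),('blk',296,310,.036)]:
    print(n,plane(ray(p,u,v),z))
w=snap('wrist');print(w['xyz'],w['rotation'])
q=robot.state()['eef_rot'];Rt=R.from_quat([q[1],q[2],q[3],q[0]]).as_matrix();print(Rt)
print('cam in tool',Rt.T@(np.array(w['xyz'])-robot.state()['eef_pos']),Rt.T@w['rotation'])
E
```

```text
[ 0.2746 -1.0975  0.454 ] [[ 0.9749 -0.0753  0.2097]
 [-0.2227 -0.3595  0.9062]
 [ 0.0072 -0.9301 -0.3672]]
base [ 0.545  -0.2072  0.012 ]
baseL [ 0.4544 -0.176   0.012 ]
baseR [ 0.6382 -0.227   0.012 ]
tab [ 0.4832 -0.2752  0.014 ]
knob [ 0.4648 -0.1312  0.085 ]
boardtopL [ 0.5253 -0.1028  0.13  ]
boardtopR [ 0.6263 -0.0963  0.13  ]
tin [0.4266 0.0184 0.    ]
jar [0.4959 0.0119 0.    ]
blk [ 0.4328 -0.5184  0.036 ]
[ 0.2751 -0.454   0.3735] [[ 0.3857 -0.8776 -0.2845]
 [-0.9226 -0.3666 -0.1199]
 [ 0.0009  0.3088 -0.9511]]
[[ 0.9231  0.3846  0.    ]
 [ 0.3846 -0.9231 -0.    ]
 [-0.      0.     -1.    ]]
cam in tool [ 0.0793 -0.0001 -0.1742] [[ 0.0011 -0.9511 -0.3088]
 [ 1.      0.0008  0.0012]
 [-0.0009 -0.3088  0.9511]]
```

>>> {"fn": "apply_moves", "kwargs": {
  "series": [
    [[0,0.04,0.033,0.02,0],[0,0.04,0.033,0.02,0],[0,0.04,0.033,0.02,0],[0,0.04,0.033,0.02,0],[0,0.04,0.033,0.02,0],[0,0.04,0.033,0,0],[0,0,0,0,0],[0,0,0,0,0]]
  ]
}}

```text
time_s: 2.45
eef_pos: [0.4417, -0.2866, 0.2991]
eef_rot: [0.0, 0.981, 0.196, -0.0]
force: [0.5, -0.1, 0.3]
finger_gap: 0.0855
grasp_force: 0.0
```

```bash
cat > look.py <<'E'
from h import *
import sys
np.set_printoptions(precision=4,suppress=True)
tag=sys.argv[1]
s=robot.state();print(s['time_s'],s['eef_pos'])
for n in ['wrist','scene']:
    p=snap(n,n+tag)
    np.savez('pics/%s%s.npz'%(n,tag),**{k:p[k] for k in ['fx','fy','cx','cy','xyz','rotation','w']})
    for t in ['vice_base','knob_grip','board_grip','pointer_tip','tab_tip','screw_jar']:
        b=robot.boxes_of(p,t)
        print(n,t,[(np.round(x['bbox'],1).tolist(),round(x['score'],2)) for x in b[:2]])
E
python3 look.py 1
```

```text
2.45 [ 0.4417 -0.2866  0.2991]
wrist vice_base [([130.3, 1.7, 326.4, 134.1], 0.64)]
wrist knob_grip [([133.2, 87.7, 174.1, 110.2], 0.71)]
wrist board_grip [([188.6, 0.0, 322.4, 127.4], 0.91)]
wrist pointer_tip [([182.7, 2.8, 326.6, 124.1], 0.86)]
wrist tab_tip []
wrist screw_jar [([64.9, 37.3, 131.2, 85.7], 0.94)]
scene vice_base [([239.0, 173.3, 248.8, 184.3], 0.48)]
scene knob_grip []
scene board_grip []
scene pointer_tip [([239.0, 171.9, 251.3, 178.5], 0.51)]
scene tab_tip []
scene screw_jar []
```

>>> {"fn": "apply_moves", "kwargs": {
  "series": [
    [[0,0.045,0.035,0,0],[0,0.045,0.035,0,0],[0,0,0,0,0],[0,0,0,0,0]]
  ]
}}

```text
time_s: 3.65
eef_pos: [0.5317, -0.2166, 0.2991]
eef_rot: [0.0, 0.981, 0.197, -0.0]
force: [-0.8, -0.1, 0.4]
finger_gap: 0.0855
grasp_force: 0.0
```

```bash
python3 look.py 2; python3 - <<'E'
import cv2,numpy as np
a=cv2.imread('pics/wrist1.png');b=cv2.imread('pics/wrist2.png')
cv2.imwrite('pics/w1.png',a)
E
```

```text
3.65 [ 0.5317 -0.2166  0.2991]
wrist vice_base [([156.2, 74.0, 350.3, 213.4], 0.69)]
wrist knob_grip [([159.0, 166.1, 198.6, 193.8], 0.79)]
wrist board_grip [([212.3, 90.1, 347.5, 208.1], 0.84), ([158.5, 166.0, 200.3, 194.1], 0.52)]
wrist pointer_tip [([209.0, 95.1, 349.2, 204.2], 0.78)]
wrist tab_tip [([289.3, 198.6, 299.6, 212.3], 0.6)]
wrist screw_jar [([87.0, 111.2, 150.8, 163.9], 0.57)]
scene vice_base []
scene knob_grip []
scene board_grip [([354.7, 181.1, 374.4, 218.5], 0.34)]
scene pointer_tip []
scene tab_tip []
scene screw_jar []
```

View pics/w1.png

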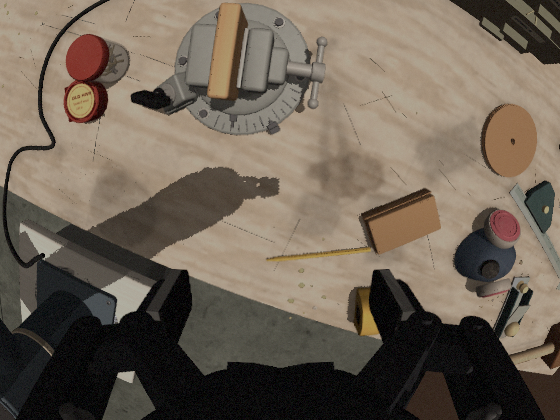

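View pics/wrist2.png

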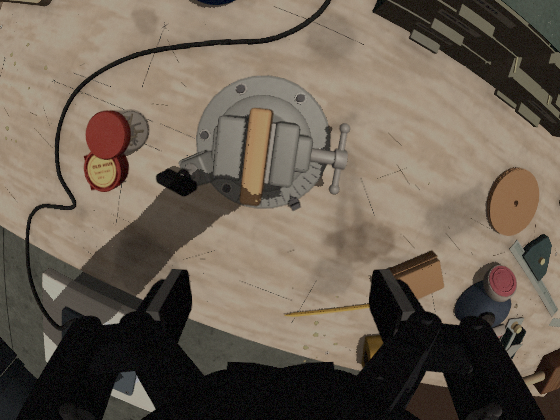

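Both wrist pictures show the vice with tin and jar at left: view 1 has the base at (243,68) and the knob at (153,98); view 2 has the base at (263,140), the knob at (178,180) and the tab at (294,205). I'll enlarge both for exact points.

```bash
python3 - <<'E'
import cv2
a=cv2.imread('pics/wrist1.png');b=cv2.imread('pics/wrist2.png')
cv2.imwrite('pics/c1.png',cv2.resize(a[0:150,130:330],None,fx=4,fy=4,interpolation=cv2.INTER_CUBIC))
cv2.imwrite('pics/c2.png',cv2.resize(b[70:220,155:355],None,fx=4,fy=4,interpolation=cv2.INTER_CUBIC))
E
```

```text
(no output)
```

View pics/c1.png

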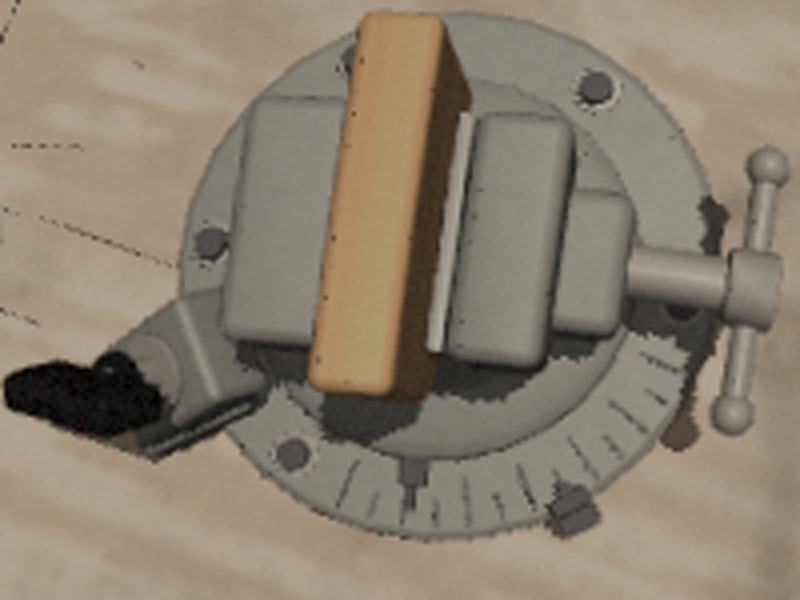

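View pics/c2.png

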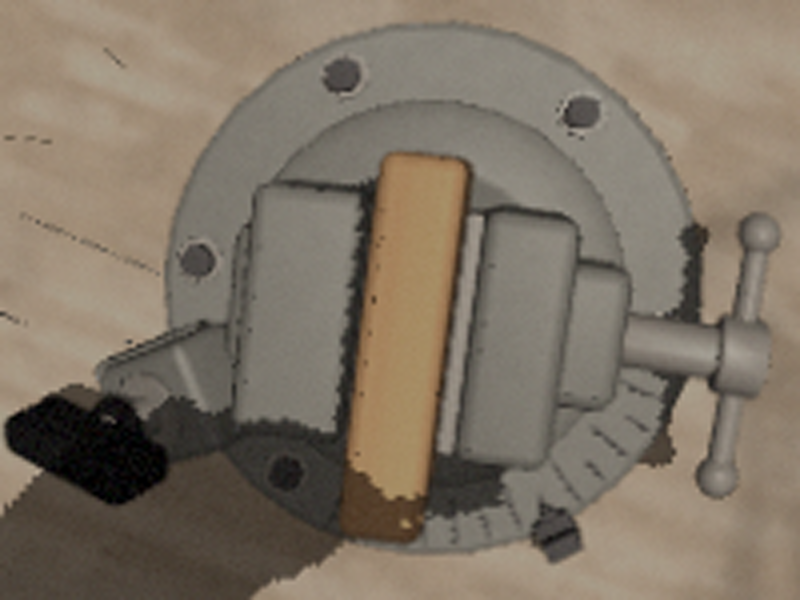

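Crop 1 shows the board top corners (365,13),(440,16),(388,392),(312,385), the pointer tip (410,508), the tab (566,490) and the knob bar around (85,393). Crop 2 shows the corners (383,155),(467,160),(424,540),(345,535), the tab at (548,513) and the knob at about (87,450). Now I'll triangulate.

```bash
cat > tri1.py <<'E'
from h import *
np.set_printoptions(precision=4,suppress=True)
L=lambda f:{k:v for k,v in np.load(f).items()}
p1,p2=L('pics/wrist1.npz'),L('pics/wrist2.npz')
r1=lambda c:rayw(p1,(c[0]+.5)/4-.5+130,(c[1]+.5)/4-.5)
r2=lambda c:rayw(p2,(c[0]+.5)/4-.5+155,(c[1]+.5)/4-.5+70)
pts={'bA':((365,13),(383,155)),'bB':((440,16),(467,160)),'bC':((388,392),(424,540)),'bD':((312,385),(345,535)),
'h1':((210,243),(198,260)),'h2':((597,88),(582,112)),'h3':((294,455),(287,473)),'tab':((566,490),(548,513)),'knob':((85,393),(87,450)),'kL':((5,388),(8,430)),'kR':((162,400),(165,462))}
P={}
for k,(a,b) in pts.items():
    P[k],e=tri(r1(a),r2(b));print(k,P[k],e)
B=(P['bA']+P['bB']+P['bC']+P['bD'])/4
d=(P['bA']+P['bB']-P['bC']-P['bD'])/2;print('board',B,np.linalg.norm(d),'head yaw(y axis) minus 90',np.arctan2(d[1],d[0])-np.pi/2)
# base centre from holes on z=.012, both views
H=[plane(r1(c),.012) for c in [(210,243),(597,88),(294,455)]]+[plane(r2(c),.012) for c in [(198,260),(582,112),(287,473),(343,76)]]
H=np.array(H)[:,:2];A=np.c_[2*H,np.ones(len(H))];s=np.linalg.lstsq(A,(H**2).sum(1),rcond=None)[0]
C=s[:2];print('centre',C,'r',np.sqrt(s[2]+C@C));print('hole ang',np.arctan2(*(H-C).T[::-1]))
pt=plane(r1((410,508)),.018);t1=plane(r1((566,490)),.018);t2=plane(r2((548,513)),.018)
for n,q in [('ptr',pt),('tab1',t1),('tab2',t2),('knob',P['knob'])]:
    v=q[:2]-C;print(n,q,'r',np.linalg.norm(v),'ang',np.arctan2(v[1],v[0]))
E
python3 tri1.py
```

```text
bA [ 0.5948 -0.1594  0.152 ] [0.0003, 0.0003]
bB [ 0.6008 -0.1781  0.1516] [0.0007, 0.0007]
bC [ 0.5069 -0.2043  0.1525] [0.0011, 0.0011]
bD [ 0.5015 -0.1855  0.1545] [0.0003, 0.0003]
h1 [ 0.5314 -0.0993  0.0144] [0.0003, 0.0003]
h2 [ 0.6309 -0.2058  0.0141] [0.0002, 0.0002]
h3 [ 0.4697 -0.1572  0.0133] [0.0002, 0.0002]
tab [ 0.4931 -0.2518  0.0144] [0.0002, 0.0002]
knob [ 0.4714 -0.0978  0.0773] [0.0006, 0.0006]
kL [ 0.4639 -0.0666  0.0685] [0.0004, 0.0004]
kR [ 0.4775 -0.1236  0.0773] [0.0006, 0.0006]
board [ 0.551  -0.1818  0.1527] 0.09723286989560373 head yaw(y axis) minus 90 -1.2976804953516687
centre [ 0.5502 -0.1813] r 0.08445323182205246
hole ang [ 1.7947 -0.2917  2.8467  1.7983 -0.294   2.8527  0.7574]
ptr [ 0.4672 -0.2038  0.018 ] r 0.08598614304317509 ang -2.8768055148237264
tab1 [ 0.4934 -0.252   0.018 ] r 0.09071862157620791 ang -2.2481993601795534
tab2 [ 0.4938 -0.2511  0.018 ] r 0.08974533330842893 ang -2.2505079075731507
knob [ 0.4714 -0.0978  0.0773] r 0.11478714841141618 ang 2.327281436252721
```

The base centre (0.551,-0.1815), tab and pointer radii and hole spacing all agree with the text: base yaw is -0.82, head -0.48, tab about +0.14, so the turn is +0.62 rad. Next I'll fit the knob bar's pose to both silhouettes.

```bash
cat > knobfit.py <<'E'
from h import *
from scipy.optimize import differential_evolution as DE
np.set_printoptions(precision=4,suppress=True)
L=lambda f:{k:v for k,v in np.load(f).items()}
V=[(L('pics/wrist1.npz'),cv2.imread('pics/wrist1.png'),(128,80)),(L('pics/wrist2.npz'),cv2.imread('pics/wrist2.png'),(153,160))]
S=8;ms=[]
for p,im,(x0,y0) in V:
    c=cv2.resize(im[y0:y0+40,x0:x0+50].max(2).astype('f4'),None,fx=S,fy=S,interpolation=cv2.INTER_LINEAR);ms.append(c<32)
C=np.array([.551,-.1815]);be=2.323
u=np.array([np.cos(be),np.sin(be),0]);z=np.array([0,0,1.]);sn,cs=np.sin(np.radians(35)),np.cos(np.radians(35))
a=sn*u+cs*z;s=cs*u-sn*z;t=np.cross(a,s)
def corners(r,tt,h,f):
    o=np.r_[C,0]+r*u+tt*np.cross(z,u)+h*z;bx=np.cos(f)*s+np.sin(f)*t;by=np.cross(a,bx)
    return [o+i*.029*bx+j*.007*by+k*a for i in(-1,1) for j in(-1,1) for k in(-.014,.012)]
def cost(q):
    e=0
    for (p,im,(x0,y0)),m in zip(V,ms):
        P=np.array([proj(p,X) for X in corners(*q)]);P=((P-[x0,y0]+.5)*S-.5)
        h=cv2.convexHull(P.astype('f4'));r=np.zeros(m.shape,'u1');cv2.fillConvexPoly(r,np.round(h).astype(int),1)
        e+=1-(m&(r>0)).sum()/(m|(r>0)).sum()
    return e
if __name__=='__main__':
    print([m.sum()/64 for m in ms])
    q=DE(cost,[(.09,.14),(-.015,.015),(.06,.11),(-1.5,1.5)],seed=1,maxiter=60,popsize=12)
    r,tt,h,f=q.x;print(q.x,q.fun,'grip',np.r_[C,0]+r*u+tt*np.cross(z,u)+h*z)
    bx=np.cos(f)*s+np.sin(f)*t;print('bar dir',bx,np.arctan2(bx[1],bx[0]))
    q=DE(lambda v:cost([*v,-.625]),[(.09,.14),(-.015,.015),(.06,.11)],seed=1,maxiter=40,popsize=12);print('fixed phi',q.x,q.fun)
E
python3 knobfit.py
```

```text
[np.float64(533.546875), np.float64(691.359375)]
[ 0.1192  0.0001  0.0686 -0.4656] 0.40070462855246136 grip [ 0.4695 -0.0945  0.0686]
bar dir [-0.1723  0.8412 -0.5125] 1.7728381251614513
fixed phi [ 0.1208 -0.0021  0.0669] 0.5335029754101422
```

```bash
python3 - <<'E'
from knobfit import *
out=[]
for qs in [(.1192,.0001,.0686,-.4656),(.1208,-.0021,.0669,-.625)]:
    row=[]
    for (p,im,(x0,y0)),m in zip(V,ms):
        c=cv2.resize(im[y0-5:y0+40,x0-5:x0+45],None,fx=8,fy=8,interpolation=cv2.INTER_CUBIC);c=np.clip(c.astype(int)*2+20,0,255).astype('u1')
        P=np.array([proj(p,X) for X in corners(*qs)]);P=np.round((P-[x0-5,y0-5]+.5)*8-.5).astype(int)
        for i in range(8):
            for j in range(i):
                if bin(i^j).count('1')==1: cv2.line(c,tuple(map(int,P[i])),tuple(map(int,P[j])),(0,255,0) if (i&1 and j&1) else (0,0,255),1)
        row.append(c[:300])
    out.append(np.hstack(row))
cv2.imwrite('pics/ov.png',np.vstack(out)[:600,:800])
E
```

```text
(no output)
```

View pics/ov.png

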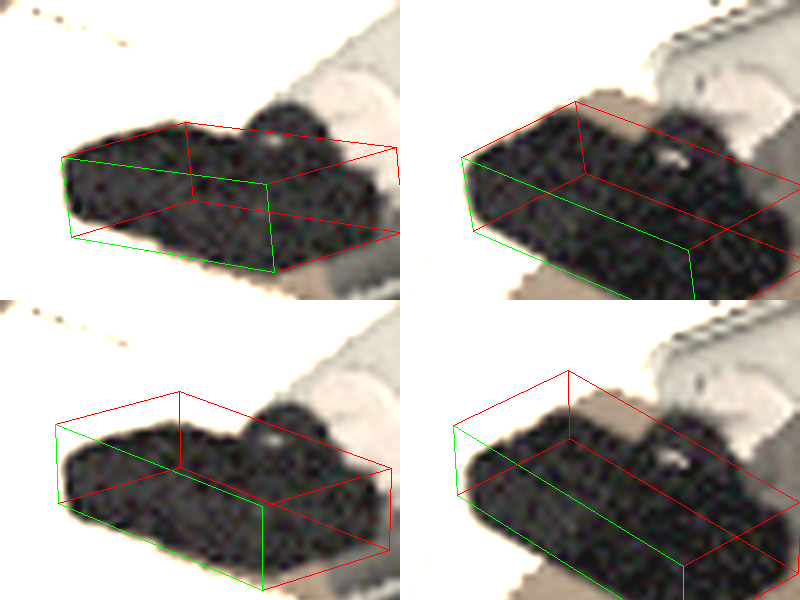

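The overlay shows the bar's true edge slope lies between the two fits (φ about -0.55), so I take the grip at about (0.470,-0.095,0.069) and the bar yaw at about 1.68. I'll go over it.

>>> {"fn": "apply_moves", "kwargs": {
  "series": [
    [[0.45,-0.009,0.017,0,0.183],[0.45,-0.009,0.017,0,0.183],[0.45,-0.009,0.017,0,0.183],[0.45,-0.009,0.017,0,0.183],[0.45,-0.009,0.017,0,0.183],[0.45,-0.01,0.018,-0.03,0.183],[0.45,-0.01,0.018,-0.03,0.183],[0.45,0,0,-0.05,0],[0.45,0,0,-0.05,0],[0.45,0,0,-0.03,0],[0.45,0,0,0,0],[0.45,0,0,0,0]]
  ],
  "grip_force": 30
}}

```text
time_s: 5.85
eef_pos: [0.4678, -0.0959, 0.1109]
eef_rot: [0.001, 0.669, 0.743, 0.0]
force: [-0.1, 1.4, 0.1]
finger_gap: 0.0473
grasp_force: 0.0
```

```bash
python3 - <<'E'
from h import *
np.set_printoptions(precision=4,suppress=True)
p=snap('wrist','wrist3');s=robot.state();q=s['eef_rot'];Rt=R.from_quat([q[1],q[2],q[3],q[0]]).as_matrix()
print(s['eef_pos'],s['joints'],np.arctan2(Rt[1,0],Rt[0,0]),robot.boxes_of(p,'knob_grip')[:1])
u,v=proj(p,s['eef_pos']);print(u,v)
im=p['frame'][:,:,::-1].copy()
cs=np.array([proj(p,[.470,-.095,.069])]);cv2.circle(im,tuple(int(round(x)) for x in cs[0]),3,(0,255,0),1);cv2.circle(im,(int(u),int(v)),3,(0,0,255),1)
c=im[120:420,80:480];cv2.imwrite('pics/w3.png',np.clip(cv2.resize(c,None,fx=2,fy=2).astype(int)*1.7,0,255))
E
```

```text
[ 0.4684 -0.0961  0.1115] [-0.3428 -0.0804 -0.2019  1.4457  0.      1.123 ] 1.6758427646695035 [{'bbox': [271.0, 177.7, 304.3, 265.3], 'score': 0.66}]
280.4696689320186 248.7101898421543[ WARN:0@0.907] global loadsave.cpp:1063 imwrite_ Unsupported depth image for selected encoder is fallbacked to CV_8U.
```

View pics/w3.png

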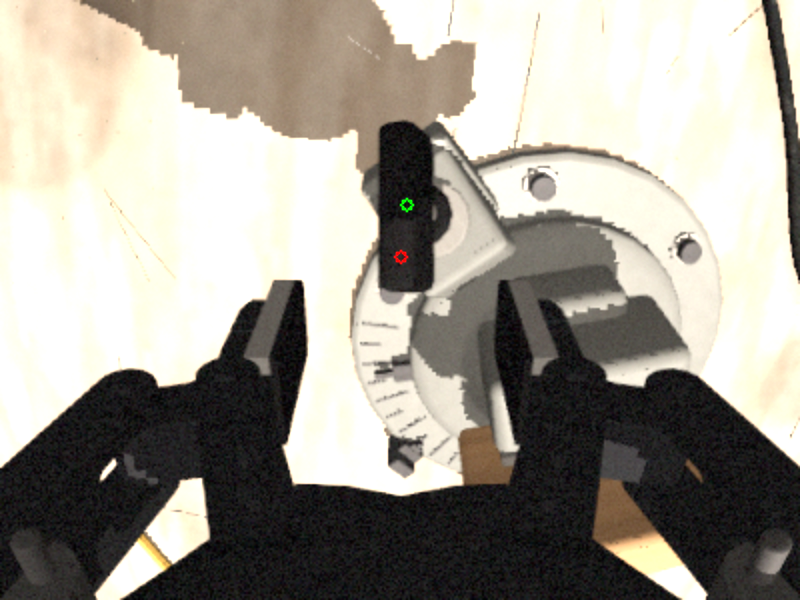

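The bar runs straight between the fingers (crop column 405, ends at rows 122 and 290), and its centre is where I predicted. Now I'll go down and close.

>>> {"fn": "apply_moves", "kwargs": {
  "series": [
    [[0.45,-0.001,0,-0.03,0],[0.45,0,0,-0.023,0],[0.45,0,0,0,0],[0.9,0,0,0,0],[0.9,0,0,0,0],[0.9,0,0,0,0],[0.9,0,0,0,0],[0.9,0,0,0,0]]
  ],
  "grip_force": 60
}}

```text
time_s: 6.95
eef_pos: [0.4682, -0.0958, 0.0584]
eef_rot: [0.002, 0.669, 0.743, 0.002]
force: [3.3, 1.9, 6.5]
finger_gap: 0.0089
grasp_force: 7.4
```

>>> {"fn": "apply_moves", "kwargs": {
  "series": [
    [[0.9,0,0,0,0],[0.9,0,0,0,0],[0.9,0,0,0,0]]
  ]
}}

```text
time_s: 7.32
eef_pos: [0.4682, -0.0958, 0.0584]
eef_rot: [0.002, 0.669, 0.743, 0.002]
force: [1.9, 1.3, 5.8]
finger_gap: 0.009
grasp_force: 7.4
```

```bash
python3 - <<'E'
from h import *
p=snap('wrist','wrist4');s=robot.state();print(s['finger_gap'],s['grasp_force'],s['force'],s['ft_torque'])
im=p['frame'][:,:,::-1].copy()
c=im[150:350,180:380];cv2.imwrite('pics/w4.png',np.clip(cv2.resize(c,None,fx=3,fy=3).astype(float)*2.2,0,255).astype('u1'))
E
```

```text
0.00897239825593514 7.411452598753385 [2.7161394  1.81278458 5.67263282] [ 0.28704448 -0.51847185  0.07433664]
```

View pics/w4.png

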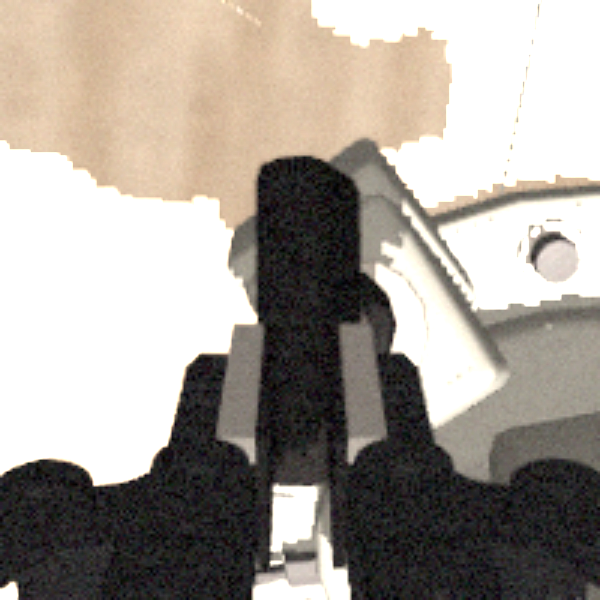

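The bar sits between the pads (crop column about 305) and the 0.9 closure was nearly the limit. I'll close fully with more force and turn.

>>> {"fn": "apply_moves", "kwargs": {
  "series": [
    [[1,0,0,0,0],[1,0,0,0,0],[1,0,0,0,0],[1,0,0,0,0.1],[1,0.001,0,0,0.1],[1,0,0.001,0,0.1],[1,0,0,0,0]]
  ],
  "grip_force": 80
}}

```text
time_s: 8.25
eef_pos: [0.4688, -0.0943, 0.0601]
eef_rot: [0.002, 0.55, 0.835, 0.001]
force: [-1.0, 4.2, 13.6]
finger_gap: 0.0002
grasp_force: 11.2
```

```bash
cat > chk.py <<'E'
from knobfit import *
p=snap('wrist','wrist5');st=robot.state();print(st['eef_pos'],st['force'],st['ft_torque'],st['joints'])
q3=np.array([.743,.669]) 
# build camera poses for shots 3,4 from tool pose: camera fixed in tool
q=st['eef_rot'];Rt=R.from_quat([q[1],q[2],q[3],q[0]]).as_matrix()
cx=Rt.T@(np.array(p['xyz'])-st['eef_pos']);cR=Rt.T@p['rotation']
def cam(pos,yaw):
    T=np.array([[np.cos(yaw),np.sin(yaw),0],[np.sin(yaw),-np.cos(yaw),0],[0,0,-1]])
    d=dict(p);d['xyz']=np.array(pos)+T@cx;d['rotation']=T@cR;return d
for n,c in [('hover',cam([.4684,-.0961,.1115],1.676)),('grip',cam([.4682,-.0958,.0584],1.676))]:
    for g in [(.470,-.095,.069),(.470,-.095,.047)]:
        f=-.555;bx=np.cos(f)*s+np.sin(f)*t;g=np.array(g)
        o=[np.round(proj(c,g+i*.029*bx+.012*a),0).tolist() for i in(1,0,-1)];o+=[np.round(proj(c,g-.029*bx-.014*a),0).tolist()]
        print(n,g,'outer,mid,inner,innerbottom',o)
im=p['frame'][:,:,::-1];cv2.imwrite('pics/w5.png',np.clip(cv2.resize(im[150:350,180:380],None,fx=3,fy=3).astype(float)*2.2,0,255).astype('u1'))
E
python3 chk.py
```

```text
[ 0.4689 -0.0943  0.0601] [-0.6381  3.2354 14.1879] [ 0.71    0.253  -0.0054] [-0.3401 -0.0644 -0.2895  1.3409  0.0018  0.825 ]
hover [ 0.47  -0.095  0.069] outer,mid,inner,innerbottom [[276.0, 178.0], [276.0, 219.0], [276.0, 262.0], [289.0, 263.0]]
hover [ 0.47  -0.095  0.047] outer,mid,inner,innerbottom [[277.0, 172.0], [276.0, 209.0], [276.0, 248.0], [288.0, 251.0]]
grip [ 0.47  -0.095  0.069] outer,mid,inner,innerbottom [[275.0, 199.0], [275.0, 253.0], [275.0, 309.0], [291.0, 304.0]]
grip [ 0.47  -0.095  0.047] outer,mid,inner,innerbottom [[276.0, 189.0], [276.0, 237.0], [276.0, 287.0], [290.0, 286.0]]
```

```bash
python3 - <<'E'
import cv2,numpy as np
for f in ['wrist4','wrist5']:
    g=cv2.imread(f'pics/{f}.png').max(2)
    print(f)
    for r in range(196,312,8):
        x=np.where(g[r,225:340]<38)[0]+225
        runs=np.split(x,np.where(np.diff(x)>1)[0]+1) if len(x) else []
        print(r,[(int(k[0]),int(k[-1])) for k in runs if len(k)>3])
E
```

```text
wrist4
196 []
204 [(270, 289)]
212 [(266, 298)]
220 [(266, 299)]
228 [(265, 299)]
236 [(266, 299)]
244 [(266, 304)]
252 [(266, 309)]
260 [(268, 292), (305, 310)]
268 [(247, 252), (267, 293), (305, 314)]
276 [(242, 254), (267, 293), (306, 319)]
284 [(240, 253), (266, 294), (308, 320)]
292 [(238, 251), (265, 294), (309, 322)]
300 [(233, 260), (266, 295), (300, 327)]
308 [(228, 333)]
wrist5
196 []
204 []
212 [(278, 303)]
220 [(275, 305)]
228 [(273, 304)]
236 [(271, 302)]
244 [(269, 300)]
252 [(267, 302)]
260 [(277, 283), (295, 304)]
268 [(262, 265), (277, 283), (296, 304)]
276 [(251, 264), (277, 283), (296, 310)]
284 [(249, 263), (277, 284), (297, 311)]
292 [(248, 263), (276, 284), (298, 312)]
300 [(245, 271), (277, 283), (289, 316)]
308 [(240, 321)]
```

```bash
python3 - <<'E'
from h import *
np.set_printoptions(precision=4,suppress=True)
p=snap('wrist');st=robot.state();q=st['eef_rot'];Rt=R.from_quat([q[1],q[2],q[3],q[0]]).as_matrix()
e=np.array(st['eef_pos'])
for X in [(0,0,0),(.011,0,0),(-.011,0,0),(.011,0,-.019),(.011,0,-.03),(-.011,0,-.019)]: print(X,proj(p,e+Rt@np.array(X)))
E
```

```text
(0, 0, 0) (np.float64(279.5498630375496), np.float64(247.72945889546833))
(0.011, 0, 0) (np.float64(279.5640974923534), np.float64(230.30441656556863))
(-0.011, 0, 0) (np.float64(279.5371378091398), np.float64(264.3473230213175))
(0.011, 0, -0.019) (np.float64(279.4728437129973), np.float64(243.5696071177921))
(0.011, 0, -0.03) (np.float64(279.4111156571192), np.float64(252.57590739335203))
(-0.011, 0, -0.019) (np.float64(279.4494854423732), np.float64(280.16135656015456))
```

View pics/w5.png

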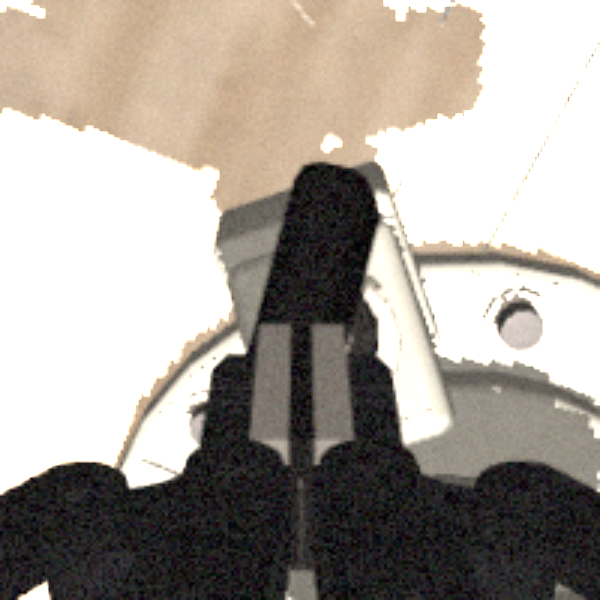

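The last picture shows the shut fingertips (crop row 325) lying on top of the bar, which has turned only about 0.13 rad. The camera and the contact both put the tips about 30 mm short of the stated TCP. I'll lift, open, realign and go down deeper, watching the force.

>>> {"fn": "apply_moves", "kwargs": {
  "series": [
    [[0.45,0,0,0.03,0],[0.45,0,-0.001,0.02,-0.17],[0.45,0,0,0,0],[0.45,0,0,-0.03,0],[0.45,0,0,-0.03,0],[0.45,0,0,-0.008,0],[0.45,0,0,0,0]]
  ]
}}

```text
time_s: 9.22
eef_pos: [0.4657, -0.0953, 0.0371]
eef_rot: [-0.001, 0.619, 0.785, -0.001]
force: [-0.5, 0.1, -0.3]
finger_gap: 0.0473
grasp_force: 0.0
```

```bash
cat > rows.py <<'E'
from h import *
import sys
np.set_printoptions(precision=3,suppress=True)
p=snap('wrist',sys.argv[1]);g=p['frame'].max(2);s=robot.state();print(s['eef_pos'],s['force'],s['ft_torque'],s['finger_gap'])
for r in range(180,312,8):
    x=np.where(g[r,225:340]<38)[0]+225
    runs=np.split(x,np.where(np.diff(x)>1)[0]+1) if len(x) else []
    print(r,[(int(k[0]),int(k[-1])) for k in runs if len(k)>3])
E
python3 rows.py wrist6
```

```text
[ 0.467 -0.096  0.038] [ 0.004 -0.014  0.541] [-0.019 -0.028  0.038] 0.047029164127978765
180 []
188 []
196 []
204 []
212 []
220 [(278, 302)]
228 [(275, 309)]
236 [(274, 310)]
244 [(273, 309)]
252 [(272, 308)]
260 [(272, 307), (330, 333)]
268 [(225, 231), (271, 314), (329, 336)]
276 [(225, 231), (270, 316), (329, 338)]
284 [(225, 232), (269, 305), (307, 313), (328, 339)]
292 [(225, 232), (268, 308), (328, 339)]
300 [(225, 232), (267, 303), (328, 339)]
308 [(225, 229), (266, 302), (330, 339)]
```

>>> {"fn": "apply_moves", "kwargs": {
  "series": [
    [[0.45,0.003,0,0,-0.09],[0.45,0,0,-0.009,0],[0.45,0,0,0,0],[1,0,0,0,0],[1,0,0,0,0],[1,0,0,0,0],[1,0,0,0,0]]
  ],
  "grip_force": 80
}}

```text
time_s: 10.15
eef_pos: [0.4724, -0.0952, 0.0305]
eef_rot: [0.002, 0.653, 0.757, 0.002]
force: [5.5, 2.9, 1.9]
finger_gap: 0.0226
grasp_force: 73.7
```

Gap 22.6 mm matches the tilted bar's cross-section, so it is well held. Turning.

>>> {"fn": "apply_moves", "kwargs": {
  "series": [
    [[1,0,0,0,0.1],[1,0,0,0,0.1],[1,0,0,0,0.1],[1,0,0,0,0.1],[1,0,0,0,0.1],[1,0,0,0,0.1],[1,0,0,0,0.1]]
  ]
}}

```text
time_s: 11.02
eef_pos: [0.4691, -0.0948, 0.0329]
eef_rot: [-0.0, 0.355, 0.935, 0.0]
force: [-3.0, 9.2, 19.7]
finger_gap: 0.0127
grasp_force: 86.4
```

```bash
python3 rows.py wrist7
```

```text
[ 0.469 -0.095  0.033] [-3.282  9.76  18.233] [ 0.949  1.042 -0.851] 0.01262187953014801
180 []
188 []
196 []
204 []
212 []
220 [(275, 290)]
228 [(269, 298)]
236 [(268, 298)]
244 [(268, 297)]
252 [(268, 297)]
260 [(264, 297)]
268 [(242, 251), (263, 297), (310, 318)]
276 [(237, 249), (262, 298), (311, 323)]
284 [(235, 248), (261, 299), (312, 325)]
292 [(233, 246), (260, 300), (314, 327)]
300 [(228, 255), (260, 300), (305, 332)]
308 [(225, 338)]
```

>>> {"fn": "apply_moves", "kwargs": {
  "series": [
    [[1,0,0,0,0.1],[1,0,0,0,0.1],[1,0,0,0,0.1],[1,0,0,0,0.1],[1,0,0,0,0.1],[1,0,0,0,0.1],[1,0,0,0,0.05],[1,0,0,0,0]]
  ]
}}

```text
time_s: 12.08
eef_pos: [0.4691, -0.095, 0.0366]
eef_rot: [-0.0, 0.039, 0.999, -0.001]
force: [-11.3, 16.6, 34.3]
finger_gap: 0.0125
grasp_force: 195.0
```

```bash
python3 rows.py wrist8
```

```text
[ 0.469 -0.095  0.037] [-11.704  17.333  34.737] [ 0.208  2.093 -1.194] 0.012735344436211085
180 []
188 []
196 []
204 []
212 []
220 [(279, 297)]
228 [(265, 304)]
236 [(264, 303)]
244 [(264, 303)]
252 [(263, 303)]
260 [(264, 303)]
268 [(243, 250), (263, 297), (310, 318)]
276 [(237, 249), (262, 298), (311, 323)]
284 [(235, 247), (261, 299), (313, 325)]
292 [(233, 246), (260, 300), (314, 327)]
300 [(228, 255), (260, 300), (306, 332)]
308 [(225, 338)]
```

The knob is at its stop: the bar is still parallel to the pads at yaw 3.06. I'll release, lift and go over the board.

>>> {"fn": "apply_moves", "kwargs": {
  "series": [
    [[1,0,0,0,-0.03],[0.45,0,0,0,0],[0.45,0,0,0,0],[0.45,0,0,0.05,0],[0.45,0,0,0.05,0],[0.45,0,0,0.045,0],[0.45,0.027,-0.029,0,0.13],[0.45,0.027,-0.029,0,0.13],[0.45,0.028,-0.0285,0,0.12],[0.45,0,0,0,0],[0.45,0,0,0,0]]
  ]
}}

```text
time_s: 13.5
eef_pos: [0.5498, -0.1821, 0.173]
eef_rot: [-0.003, -0.136, 0.991, 0.001]
force: [-0.3, -1.5, 0.5]
finger_gap: 0.0473
grasp_force: 0.0
```

```bash
python3 - <<'E'
from h import *
np.set_printoptions(precision=4,suppress=True)
p=snap('wrist','wrist9');s=robot.state();q=s['eef_rot'];Rt=R.from_quat([q[1],q[2],q[3],q[0]]).as_matrix()
print(s['eef_pos'],np.arctan2(Rt[1,0],Rt[0,0]),s['finger_gap'],s['force'])
for t in ['board_grip','knob_grip','tab_tip']: print(t,[(np.round(x['bbox']),round(x['score'],2)) for x in robot.boxes_of(p,t)[:2]])
hsv=cv2.cvtColor(p['frame'],cv2.COLOR_RGB2HSV)
# predicted board-top corners
y=np.array([np.cos(.273),np.sin(.273),0]);x=np.array([y[1],-y[0],0]);B=np.array([.551,-.1815,.1527])
print('pred corners',[np.round(proj(p,B+i*.011*x+j*.05*y)).tolist() for i in(-1,1) for j in(-1,1)])
m=cv2.inRange(hsv,(8,90,60),(25,255,255));n,l,st,c=cv2.connectedComponentsWithStats(m)
for i in np.argsort(-st[1:,4])[:3]+1:
    yy,xx=np.where(l==i);print(st[i],cv2.minAreaRect(np.c_[xx,yy].astype('f4')))
# knob bar direction: dark mask in predicted area
k=proj(p,[.470,-.095,.075]);print('knob px',k)
g=p['frame'].max(2);u,v=int(k[0]),int(k[1])
if 20<u<540 and 20<v<400:
    yy,xx=np.where(g[v-25:v+25,u-30:u+30]<32)
    if len(xx)>20: print(len(xx),xx.mean()+u-30,yy.mean()+v-25,cv2.minAreaRect(np.c_[xx,yy].astype('f4')))
E
```

```text
[ 0.5502 -0.1818  0.1737] -2.8684166323166105 0.0470179456301454 [-0.1107  0.5921 -0.3316]
board_grip []
knob_grip [(array([375., 113., 418., 176.]), 0.86), (array([159., 105., 352., 299.]), 0.55)]
tab_tip [(array([215., 103., 232., 120.]), 0.56)]
pred corners [[299.0, 159.0], [296.0, 301.0], [262.0, 159.0], [265.0, 301.0]]
[ 265  147   35  155 5002] ((282.0, 224.0), (154.0, 34.0), 90.0)
[   9    0   77   81 3054] ((44.14122772216797, 34.91371154785156), (38.662513732910156, 94.51109313964844), 43.50566482543945)
[ 477  121   36   47 1321] ((494.5, 144.0), (46.0, 35.0), 90.0)
knob px (np.float64(400.3793999468031), np.float64(143.5900378610153))
1529 398.1870503597122 142.92740353172007 ((27.5, 24.5), (49.0, 41.0), 90.0)
```

The board lies exactly along the tool, so I'll go down and grip it.

>>> {"fn": "apply_moves", "kwargs": {
  "series": [
    [[0.45,0.001,0,-0.04,0],[0.45,0,0,-0.03,0],[0.45,0,0,-0.01,0],[0.45,0,0,0,0],[1,0,0,0,0],[1,0,0,0,0],[1,0,0,0,0],[1,0,0,0,0]]
  ],
  "grip_force": 60
}}

```text
time_s: 14.7
eef_pos: [0.5534, -0.1803, 0.0968]
eef_rot: [0.001, -0.137, 0.991, 0.001]
force: [-2.8, 3.8, 3.9]
finger_gap: 0.0208
grasp_force: 63.8
```

Held (gap of about 21 mm on the 22 mm board). Turning +0.62.

>>> {"fn": "apply_moves", "kwargs": {
  "series": [
    [[1,0,0,0,0.1],[1,0,0,0,0.12],[1,0,0,0,0.12],[1,0,0,0,0.12],[1,0,0,0,0.1],[1,0,0,0,0.06],[1,0,0,0,0],[1,0,0,0,0],[1,0,0,0,0]]
  ]
}}

```text
time_s: 15.82
eef_pos: [0.5523, -0.1787, 0.0967]
eef_rot: [0.001, -0.433, 0.901, 0.003]
force: [-4.6, 7.7, 5.7]
finger_gap: 0.0209
grasp_force: 64.0
```

```bash
python3 - <<'E'
from h import *
s=robot.state();q=s['eef_rot'];Rt=R.from_quat([q[1],q[2],q[3],q[0]]).as_matrix()
print(s['eef_pos'],np.arctan2(Rt[1,0],Rt[0,0]),s['finger_gap'],s['force'],s['ft_torque'])
E
```

```text
[ 0.55232434 -0.17870686  0.09672024] -2.24534676424562 0.02091547943100709 [-4.58578     7.73259707  5.67356502] [1.51766906 0.91396318 0.03855243]
```

>>> {"fn": "apply_moves", "kwargs": {
  "series": [
    [[0.45,0,0,0,0],[0.45,0,0,0,0],[0.45,0,0,0.04,0],[0.45,0,0,0.05,0],[0.45,0,0,0.03,0],[0.45,0,0,0,0],[0.45,0,0,0,0]]
  ]
}}

```text
time_s: 16.7
eef_pos: [0.5528, -0.1823, 0.2135]
eef_rot: [-0.0, -0.432, 0.902, 0.0]
force: [-0.4, 0.4, -1.3]
finger_gap: 0.0472
grasp_force: 0.0
```

```bash
python3 - <<'E'
from h import *
np.set_printoptions(precision=4,suppress=True)
p=snap('wrist','wrist10');s=robot.state();q=s['eef_rot'];Rt=R.from_quat([q[1],q[2],q[3],q[0]]).as_matrix()
print(s['eef_pos'],np.arctan2(Rt[1,0],Rt[0,0]))
C=np.array([.551,-.1815])
for t in ['tab_tip','pointer_tip','knob_grip','board_grip']:
    for b in robot.cut_out(p,t)[:2]:
        yy,xx=np.where(b['region']);X=plane(rayw(p,xx.mean(),yy.mean()),.018);v=X[:2]-C
        print(t,round(b['score'],2),np.round(b['bbox']),'ang',np.arctan2(v[1],v[0]),'r',np.linalg.norm(v))
hsv=cv2.cvtColor(p['frame'],cv2.COLOR_RGB2HSV)
m=cv2.inRange(hsv,(8,90,60),(25,255,255));n,l,st,c=cv2.connectedComponentsWithStats(m)
i=np.argmax(st[1:,4])+1;E=[]
for r in range(st[i,1],st[i,1]+st[i,3],10):
    x=np.where(l[r]==i)[0];
    if len(x): a=plane(rayw(p,x[0],r),.1527);b=plane(rayw(p,x[-1],r),.1527);E.append((a[:2]+b[:2])/2)
E=np.array(E);d=np.linalg.svd(E-E.mean(0))[2][0];print(st[i],E.mean(0),'board line ang',np.arctan2(d[1],d[0]),'+-pi')
E
```

```text
[ 0.5523 -0.182   0.2126] -2.247632375740309
tab_tip 0.46 [279.  88. 289. 103.] ang -2.2676923803757187 r 0.09800186148763582
pointer_tip 0.98 [174. 105. 344. 269.] ang 0.08787341346924116 r 0.012999324326490537
pointer_tip 0.66 [368. 185. 418. 231.] ang 2.2268710058569017 r 0.1385193791492635
knob_grip 0.62 [371. 184. 419. 229.] ang 2.2289744480921296 r 0.13813888788480572
board_grip 0.81 [176. 100. 343. 274.] ang 0.07002021122066687 r 0.01339111397875442
board_grip 0.18 [176.  86. 417. 276.] ang 2.6285957416764965 r 0.0057625998796548335
[ 269  140   31  132 3624] [ 0.5467 -0.1859] board line ang 0.8911906155990417 +-pi
```

Board line at -2.250 against tab at about -2.255: in line. Back to the knob.

>>> {"fn": "apply_moves", "kwargs": {
  "series": [
    [[0.45,-0.014,0.0145,0,-0.165],[0.45,-0.014,0.0145,0,-0.165],[0.45,-0.014,0.0145,0,-0.165],[0.45,-0.014,0.0145,0,-0.165],[0.45,-0.014,0.0145,-0.02,-0.165],[0.45,-0.013,0.0145,-0.04,-0.165],[0.45,0,0,-0.05,0],[0.45,0,0,-0.05,0],[0.45,0,0,0,0],[0.45,0,0,0,0]]
  ],
  "grip_force": 100
}}

```text
time_s: 18.2
eef_pos: [0.4709, -0.0955, 0.0559]
eef_rot: [0.001, 0.048, 0.999, -0.0]
force: [1.1, 0.9, 0.1]
finger_gap: 0.0468
grasp_force: 0.0
```

```bash
python3 rows.py wrist11
```

```text
[ 0.472 -0.096  0.057] [ 0.773 -0.044  0.545] [ 0.015 -0.008 -0.007] 0.04699744048660048
180 []
188 []
196 []
204 [(282, 295)]
212 [(268, 301)]
220 [(266, 301)]
228 [(266, 301)]
236 [(265, 301)]
244 [(259, 300)]
252 [(254, 300)]
260 [(227, 230), (256, 260), (264, 299)]
268 [(225, 231), (258, 299), (329, 335)]
276 [(225, 231), (261, 299), (329, 338)]
284 [(225, 232), (263, 299), (328, 339)]
292 [(225, 233), (263, 299), (328, 339)]
300 [(225, 232), (262, 298), (328, 339)]
308 [(225, 230), (265, 298), (330, 339)]
```

>>> {"fn": "apply_moves", "kwargs": {
  "series": [
    [[0.45,-0.001,0,-0.027,0],[0.45,0,0,0,0],[1,0,0,0,0],[1,0,0,0,0],[1,0,0,0,0],[1,0,0,0,0],[1,0,0,0,-0.1],[1,0,0,0,-0.1],[1,0,0,0,-0.1],[1,0,0,0,-0.1],[1,0,0,0,-0.1],[1,0,0,0,-0.1],[1,0,0,0,-0.1]]
  ]
}}

```text
time_s: 19.88
eef_pos: [0.4686, -0.0927, 0.0337]
eef_rot: [-0.0, 0.388, 0.922, 0.002]
force: [-12.9, 9.8, 23.3]
finger_gap: 0.0125
grasp_force: 98.3
```

```bash
python3 rows.py wrist12
```

```text
[ 0.469 -0.093  0.034] [-13.124   9.951  24.202] [1.507 2.212 0.152] 0.012048118626642079
180 []
188 []
196 []
204 []
212 []
220 []
228 [(265, 293)]
236 [(265, 294)]
244 [(265, 293)]
252 [(265, 294)]
260 [(264, 296)]
268 [(243, 251), (263, 297), (309, 318)]
276 [(238, 250), (263, 298), (310, 322)]
284 [(236, 248), (262, 298), (312, 324)]
292 [(234, 247), (261, 299), (313, 327), (336, 339)]
300 [(229, 256), (261, 299), (304, 332)]
308 [(225, 337)]
```

>>> {"fn": "apply_moves", "kwargs": {
  "series": [
    [[1,0,0,0,-0.1],[1,0,0,0,-0.1],[1,0,0,0,-0.1],[1,0,0,0,-0.1],[1,0,0,0,-0.1],[1,0,0,0,-0.1],[1,0,0,0,-0.08],[1,0,0,0,0],[1,0,0,0,0]]
  ]
}}

```text
time_s: 21.05
eef_pos: [0.4694, -0.0907, 0.0347]
eef_rot: [-0.002, 0.67, 0.743, 0.004]
force: [-18.5, 11.0, 28.3]
finger_gap: 0.012
grasp_force: 196.9
```

```bash
python3 rows.py wrist13
```

```text
[ 0.469 -0.091  0.035] [-18.284  10.15   27.329] [3.026 1.512 1.77 ] 0.011741086827748716
180 []
188 []
196 []
204 []
212 []
220 []
228 [(263, 284)]
236 [(257, 294)]
244 [(257, 295)]
252 [(258, 296)]
260 [(258, 296)]
268 [(243, 250), (263, 297), (309, 317)]
276 [(238, 250), (263, 298), (311, 322)]
284 [(236, 248), (262, 298), (312, 324)]
292 [(234, 247), (261, 299), (313, 327)]
300 [(229, 255), (261, 299), (305, 331)]
308 [(225, 337)]
```

The tool yaw is back to 1.675, the bar's tight direction, with stop torque. Release and lift.

>>> {"fn": "apply_moves", "kwargs": {
  "series": [
    [[0.9,0,0,0,0],[0.45,0,0,0,0],[0.45,0,0,0,0],[0.45,0,0,0.04,0],[0.45,0,0,0.05,0],[0.45,0,0,0.05,0],[0.45,0,-0.03,0.05,0],[0.45,0,-0.03,0.05,0],[0.45,0,0,0,0],[0.45,0,0,0,0]]
  ]
}}

```text
time_s: 22.35
eef_pos: [0.4693, -0.1555, 0.2677]
eef_rot: [0.001, 0.673, 0.74, 0.0]
force: [0.0, -0.3, 0.3]
finger_gap: 0.0473
grasp_force: 0.0
```

```bash
python3 - <<'E'
from h import *
np.set_printoptions(precision=4,suppress=True)
p=snap('wrist','wrist14');s=robot.state();print(s['eef_pos'],s['time_s'],s['force'],s['finger_gap'])
C=np.array([.551,-.1815])
for t in ['tab_tip','knob_grip']:
    for b in robot.cut_out(p,t)[:1]:
        yy,xx=np.where(b['region'])
        if t=='tab_tip':
            v=plane(rayw(p,xx.mean(),yy.mean()),.018)[:2]-C;print(t,round(b['score'],2),b['bbox'],'ang',np.arctan2(v[1],v[0]),'r',np.linalg.norm(v))
        else:
            k=np.array([plane(rayw(p,a,c),.07)[:2] for a,c in zip(xx[::3],yy[::3])]);d=np.linalg.svd(k-k.mean(0))[2][0];print(t,round(b['score'],2),b['bbox'],k.mean(0),'dir',np.arctan2(d[1],d[0])%np.pi)
for t in ['screw_jar','wax_tin']: print(t,[np.round(plane(rayw(p,(b['bbox'][0]+b['bbox'][2])/2,(b['bbox'][1]+b['bbox'][3])/2),.04),3) for b in robot.boxes_of(p,t)[:1]])
hsv=cv2.cvtColor(p['frame'],cv2.COLOR_RGB2HSV)
m=cv2.inRange(hsv,(8,90,60),(25,255,255));n,l,st,c=cv2.connectedComponentsWithStats(m)
for i in np.argsort(-st[1:,4])[:4]+1:
    yy,xx=np.where(l==i);k=np.array([plane(rayw(p,a,b),.1527)[:2] for a,b in zip(xx[::4],yy[::4])]);u,w,d=np.linalg.svd(k-k.mean(0),full_matrices=False);print(st[i],k.mean(0),'ang',np.arctan2(d[0,1],d[0,0])%np.pi)
E
```

```text
[ 0.4688 -0.1549  0.2666] 22.4 [-0.0137  0.8735 -0.8584] 0.0469310057728246
tab_tip 0.55 [277.2, 237.0, 291.5, 251.1] ang -2.270093943211875 r 0.09815484110563798
knob_grip 0.82 [279.6, 98.3, 298.3, 152.3] [ 0.4711 -0.0956] dir 1.7657924806957328
screw_jar [array([0.503, 0.021, 0.04 ])]
wax_tin [array([0.431, 0.027, 0.04 ])]
[   0  320   84  100 4404] [ 0.0522 -0.5119] ang 0.8870256233245701
[ 313  174   89   93 2941] [ 0.5465 -0.1736] ang 0.9156237742966509
[ 241    1   44   40 1328] [0.4388 0.0029] ang 2.5594533562070882
[509  10  27  71 716] [0.7107 0.0411] ang 1.2841061803580076
```

```bash
python3 - <<'E'
from h import *
from scipy.optimize import differential_evolution as DE
from scipy.ndimage import binary_fill_holes
p=snap('wrist')
hsv=cv2.cvtColor(p['frame'],cv2.COLOR_RGB2HSV);m=cv2.inRange(hsv,(8,90,40),(25,255,255))
n,l,st,c=cv2.connectedComponentsWithStats(m);i=l[174:267,313:402];i=np.bincount(i[i>0]).argmax();m=binary_fill_holes(l==i)
def cost(q):
    x0,y0,f=q;y=np.array([np.cos(f),np.sin(f),0]);x=np.array([y[1],-y[0],0]);r=np.zeros(m.shape,'u1')
    P=np.array([proj(p,np.array([x0,y0,z])+a*.011*x+b*.05*y) for a in(-1,1) for b in(-1,1) for z in(.1067,.1527)])
    cv2.fillConvexPoly(r,np.round(cv2.convexHull(P.astype('f4'))*16).astype(int),1,shift=4);return 1-(m&(r>0)).sum()/(m|(r>0)).sum()
q=DE(cost,[(.54,.56),(-.19,-.17),(.75,1.05)],seed=0,maxiter=40);print(q.x,q.fun,[round(cost([q.x[0],q.x[1],f]),3) for f in (.83,.86,.89,.92,.95)])
E
```

```text
[ 0.55051623 -0.18102692  0.88623851] 0.11044542849700445 [np.float64(0.142), np.float64(0.126), np.float64(0.127), np.float64(0.117), np.float64(0.131)]
```

```bash
python3 -c "
from station import robot
print(robot.job_done())"
```

```text
the job is handed in; nothing more can be done
None
```

I undid the clamp knob fully, turned the vice head about 0.62 rad until the pointer was within about 0.02 rad of the setting tab, and did the knob up again to its stop. I then let go of everything and handed the job in; no verdict came back.

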